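# Lock the swivel foot of a merch-table display stand

### The job

The pole sleeve of the square swivel stand on the merch table still spins freely. Lock it with the red-headed index pin from the wooden rack: put the pin in the red-ringed hole of the stand's cap, spin the sleeve until a hidden hole in the collar under the cap lines up and the pin drops in, then press the pin fully home so that its head sits flush on the cap. Let go of everything and leave the other pins and the things on the table where they are.

Things in the scene. Friction and masses are not known exactly. Their poses are not given: they have to be found in the camera images.
- stand: Swivel stand of a display pole, fixed to the table. Square, 196 x 196 mm: dark steel base z = 0 to 34 mm, turning aluminium collar flange (see collar) 35 to 47 mm, grey cap plate 48 to 72 mm with 5 mm bolt heads at its corners; the round pole sleeve (see sleeve_top) rises from its centre. Origin: centre of the underside; z up, x and y along the square's sides.
- collar (a point): Centre of the collar flange's top face, z = 47 mm, on its vertical turning axis; fixed to the stand, does not turn. Two opposite 16.5 mm holes, 76 mm from the axis, hidden under the cap; nothing shows where; at the start each is at least 0.3 rad from the bore. Turns endlessly with the sleeve, either way, against about 0.12 N m; stays where left. Flange is 185 mm across, smooth.
- bore_floor (a point): Top of the rubber friction plug in the base's 18 mm hole, under the bore, z = 33 mm. A released pin rests on the flange, shoulder 35 mm above the cap. Over a hole (turn below 1 rad/s) it drops 14 mm onto the plug (5 mm if its taper wedges; pressing frees it) and blocks the collar: turning load rises steeply. From the plug a 6 to 8 N push over 21 mm until the head meets the cap; plug stays down.
- bore (a point): Centre of the mouth of the round 15.5 mm bore in the cap's top face, z = 72 mm, with a thin red ring painted round it; 76 mm from the stand's centre along the stand's -y. The bore is vertical and goes through the 24 mm cap. Not chamfered.
- sleeve_top (a point): Centre of the top of the pole sleeve, on the collar's turning axis, z = 142 mm. The sleeve is a vertical aluminium cylinder of 44 mm diameter standing 70 mm above the cap, with a black rubber band from 103 to 133 mm to take hold of. This point is fixed to the stand and does not turn. Round and smooth: once the collar is blocked, a hand that turns on slips round it.
- pin: Index pin with a red head, about 90 mm long, 0.12 kg (varies), standing upright in one of the three holes of the rack. Origin: centre of its flat tip; z points from the tip to the head. Steel shaft of 14 mm diameter, 60 mm long, with the last 6 mm tapering to 9 mm at the tip; above it a round red head of 24 mm diameter and 30 mm height with a flat top.
- pin_shoulder (a point): Underside of the red head on the pin's axis, 60 mm above the tip; lies on the cap when the pin is home.
- rack: Fixed plywood pin rack, 180 (x) x 60 (y) x 50 mm high, origin in the centre of its underside. Three vertical blind holes of 16 mm, 44 mm deep, in a row along its x at -60, 0 and +60 mm. The pins stand in them with their shoulders 16 mm above the rack's top.
- pin_black: Spare pin of the same shape with a black head, in the rack; leave it. Origin: centre of its tip.
- pin_yellow: Spare pin of the same shape with a yellow head, in the rack; leave it. Origin: centre of its tip.
- can_red: Red drink can, 66 mm diameter, 122 mm high, upright; bystander. Origin: centre of its underside.
- can_green: Green drink can, 66 mm diameter, 122 mm high, upright; bystander. Origin: centre of its underside.
- tape: Roll of yellow tape, 110 mm across, 24 mm high, lying flat; bystander.
- notepad: Paper pad, 105 x 150 x 12 mm, lying flat; bystander.
- marker: Green marker with a black cap, 135 mm long, 17 mm thick, lying; bystander.
- wrench: Steel wrench lying on the table; bystander.
There are look-alikes about, which are no part of the job. What is shaped like the pin but pink or purple is not meant.

How it is judged:
By the outcome, as a careful person would: the job done as asked, in the order asked, and still so for the second after the job is handed in, with the robot touching nothing.
It also fails if it takes over 72 s, if anything falls off the work surface, if the arm or the gripper's body presses on something with over 40 N, if the wrist force passes 120 N, or if a joint passes its speed limit or range.

### The arm

A 6-joint arm with a two-finger parallel gripper is mounted at the origin on the work surface. World frame = base frame: x ahead of the robot, y to its left, z up, the work surface at z = 0. Lengths are in m, angles in degrees, forces in N, time in s.
With the tool pointing down it reaches from about 0.4 to 0.825 m from the base axis. Payload 7 kg.
Tool frame: the origin (TCP) lies between the finger pads; the fingertips stand ctrl.nose_length ahead of it and the grasp point (between the pads) lies 2 mm behind it (ctrl.nose_length is the distance from the TCP to the fingertips, in m); z points along the fingers, y is the line along which they close (so a half turn about z gives the same grasp; the last joint's range is limited). The gripper opens to 88 mm and grips with 3 to 60 N. Pads are 19 mm wide; open, the fingers measure 130 mm over their backs; the gripper's body (78 mm by 193 mm) begins 47 mm behind the grasp point.
Start: joints at [88.356, 20.546, 0.682, 0, -70.136, -16.507], TCP at [0.21, 0.641, 0.244] pointing down, gripper open.
Joint ranges: [-176.03, 176.03], [-82.01, 121.73], [-58.28, 71.71], [-173.87, 95.51], [-174.79, -0.11], [-173.66, 173.66]. Speed limits (degrees/s): [136.94, 136.94, 172.46, 180, 180, 180].

### API

Orientations are given as [roll, pitch, yaw] about the fixed x, y, z axes, in that order (R = Rz(yaw) Ry(pitch) Rx(roll)).
In Python, from plant import ctrl gives the robot as it stands.
- The arm moves only by the tool apply_moves, never from a script. Its argument "commands" is a list of rows, each a list of 3 entries, a list of its own where there are three numbers: the shift along the world's x, y, z in cm, then the turn about the world's z in rad, then the closure, from 0 (fully open) to 1 (shut). In form: [[[x, y, z], turn, jaw], ...]. A call has 1 to 20 rows; each row is the pose to reach, as a shift and turn from the pose commanded when the call began; what a row does not reach only later rows make up. A row lasts 1/12 s, in which the tool goes at most 41.7 mm and 7.16 degrees, less where a joint would pass 70% of its speed; a pose out of reach is approached as far as the arm can. A call with a gripper value outside its range is refused whole. The fingers move at their own pace and stop on an object; the grip force is fixed at half the most. Time passes only in rows, so rows that repeat a pose let the fingers close. It gives the time, the measured TCP pose, the force, the opening and the grip force at its end, in the units of the state.
- ctrl.get_obs(): the state, without advancing time (a new reading comes with each control period).
- ctrl.snapshot(name): name is "scene" or "top"; returns a dict with "img" (420x560x3 uint8, red, green, blue), "fx", "fy", "cx", "cy" (pixels), "T" (4x4, takes a point from camera to world coordinates). Camera axes: x right, y up, looking along -z (the intrinsics and any distortion apply to the point x, -y, -z); pixel columns grow to the right and rows downward; lengths in m; the calibration is good to about 2 mm. A picture is of the moment at which its call begins. There is no depth.
- ctrl.close_job(): hands the job in; it is judged then, once.
Trained networks look in a picture, given as the dict that the camera call returned (one of the last four; its "shot" number tells which), for a name from the list of things; names that differ only in an ending like _2 or _b are one class to them, and where a whole thing is asked for, a point or a joint stands for the part that bears it (a point fixed in the world has none). Each returns a list of dicts, best first, with "score" (0 to 1); they miss things now and then, are a little off and sometimes report something else, mostly with a low value. They report only what shows in the picture. A call takes as long as a camera call. They do not tell look-alikes from the thing itself.
- ctrl.search_frame(picture, target): "at" ([column, row] in pixels, amid what is visible of it).
- ctrl.spot_point(picture, target): "at" ([column, row] in pixels: a listed point, or the origin of a listed thing).
The state is a dict: "clock": time; "joint_pos": joint angles; "qvel": joint speeds; "tau": joint torques, N m; "tool_pos": TCP position; "orientation": TCP orientation; "force": force on the tool from outside, world axes, zero at the start; "moment": the same for the moment, N m; "opening": finger opening in m; "gripper_force": force on a finger pad.
Only numpy, scipy, OpenCV 4.12 (cv2) and the standard library are available. Lean on these libraries where they do the work, as an engineer would, in place of code of your own. Each camera call takes 0.05 s, during which the arm holds its last target. There are 200 camera calls.

## Working session

There is one attempt and no reset: what is moved stays moved. The work goes in short steps, Python scripts to look and compute and a tool call to move; the robot and the scene stay as the last step left them, time stands still between calls to the robot, and variables do not carry over. Pictures are saved under pics/ and viewed, at most 10 in all, crops included, and the job is handed in when it is done.

Besides the shell and the picture viewer there is one more tool, called after "Request:" by a JSON object that holds its "method" and its "body". apply_moves: Moves the arm, as the interface text tells. Its arguments: {"type":"object","properties":{"commands":{"type":"array"}},"required":["commands"]}

```bash
mkdir -p pics; cat > h.py <<'E'
import numpy as np, cv2
from plant import ctrl
def ray(s,px):
    T=np.array(s["T"]); d=np.array([(px[0]-s["cx"])/s["fx"],-(px[1]-s["cy"])/s["fy"],-1.0])
    return T[:3,3], T[:3,:3]@(d/np.linalg.norm(d))
def atz(s,px,z):
    o,d=ray(s,px); return o+d*(z-o[2])/d[2]
def tri(*rs):
    A=0;b=0
    for o,d in rs:
        P=np.eye(3)-np.outer(d,d); A=A+P; b=b+P@o
    x=np.linalg.solve(A,b); return x,[float(np.linalg.norm((np.eye(3)-np.outer(d,d))@(x-o))) for o,d in rs]
def proj(s,p):
    T=np.array(s["T"]); q=T[:3,:3].T@(np.array(p)-T[:3,3]); return [s["cx"]+s["fx"]*q[0]/-q[2], s["cy"]-s["fy"]*q[1]/-q[2]]
def save(n,im): cv2.imwrite("pics/"+n,cv2.cvtColor(np.ascontiguousarray(im),cv2.COLOR_RGB2BGR))
E
python3 - <<'E'
from h import *
np.set_printoptions(precision=4,suppress=True)
a=ctrl.snapshot("scene"); b=ctrl.snapshot("top")
save("a.png",a["img"]);save("b.png",b["img"])
for s in (a,b):
    print({k:v for k,v in s.items() if k!="img"})
    for n in ["pin","pin_shoulder","bore","sleeve_top","rack","collar","pin_black","pin_yellow","stand"]:
        print(n,[(np.round(r["at"],1).tolist(),round(r["score"],2)) for r in ctrl.spot_point(s,n)][:4])
print(ctrl.get_obs(),ctrl.nose_length)
E
```

```text
{'fx': 422.31493284586145, 'fy': 422.31493284586145, 'cx': 281.25414868046505, 'cy': 206.38898694371508, 'T': array([[ 0.6363, -0.5037,  0.5843,  1.2132],
       [ 0.7712,  0.435 , -0.4648, -0.4343],
       [-0.0201,  0.7464,  0.6652,  0.759 ],
       [ 0.    ,  0.    ,  0.    ,  1.    ]]), 'shot': 1}
pin [([204.3, 233.3], 0.78), ([137.5, 262.3], 0.76), ([183.2, 262.5], 0.56), ([151.4, 292.1], 0.52)]
pin_shoulder [([180.0, 246.6], 0.74), ([148.0, 273.9], 0.71), ([128.9, 247.1], 0.59), ([200.0, 217.4], 0.49)]
bore [([285.4, 173.9], 0.7)]
sleeve_top [([315.0, 146.6], 0.58)]
rack [([184.9, 263.3], 0.37)]
collar [([314.5, 177.2], 0.83), ([174.3, 247.2], 0.63), ([146.3, 349.2], 0.26)]
pin_black [([197.2, 281.8], 0.7)]
pin_yellow [([172.0, 249.4], 0.75), ([145.1, 351.8], 0.54)]
stand [([311.2, 189.2], 0.91)]
{'fx': 400.67762182614206, 'fy': 400.67762182614206, 'cx': 281.96178871942396, 'cy': 207.0286108238299, 'T': array([[-0.0036,  0.9893, -0.1461,  0.4954],
       [-0.9997, -0.0072, -0.0241,  0.0196],
       [-0.0249,  0.1459,  0.989 ,  1.0776],
       [ 0.    ,  0.    ,  0.    ,  1.    
[... 275 characters left out ...]
, 238.2], 0.72), ([364.8, 162.9], 0.39)]
rack [([374.9, 237.5], 0.8)]
collar [([217.8, 244.5], 0.82)]
pin_black [([377.9, 215.1], 0.42)]
pin_yellow [([376.7, 261.7], 0.41)]
stand [([223.2, 244.4], 0.55)]
{'clock': 1.0, 'joint_pos': array([ 88.3546,  20.5458,   0.6835,  -0.0004, -70.1363, -16.5089]), 'qvel': array([-0.0536, -0.0387,  0.0554, -0.0147,  0.003 ,  0.083 ]), 'tau': array([  0.0002, -58.2389,  29.3305,   7.0025,   0.0123,  -0.    ]), 'tool_pos': array([0.2103, 0.6414, 0.2436]), 'orientation': array([-179.9988,    0.0008,  -18.1545]), 'force': array([ 1.7594, -0.4521,  0.8629]), 'moment': array([-0.0078,  0.0215,  0.0122]), 'gripper_force': 0.0, 'opening': 0.08737102362412237} 0.017
```

View pics/a.png

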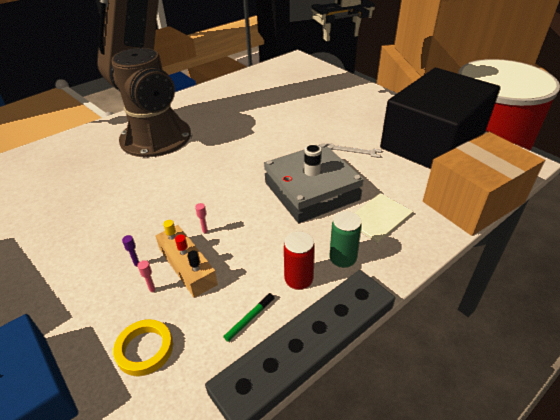

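View pics/b.png

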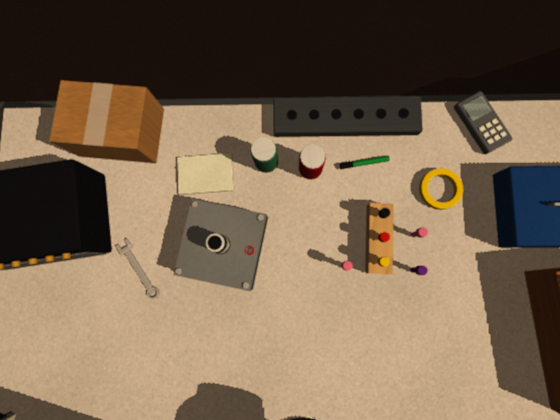

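The scene view shows the rack with yellow (169,228), red (181,241) and black (194,258) heads. Outside it are pink pins at (201,215) and (145,270), and a purple one at (130,245). In the top view the heads are black (384,213), red (384,237) and yellow (384,262), with pinks at (347,266) and (422,232). The stand's red ring is at (287,179) in scene and (249,250) in top. The pin meant is the saturated red head in the middle hole of the rack: scene (181,241), top (384,237).

```bash
python3 - <<'E'
from h import *
np.set_printoptions(precision=4,suppress=True)
a=ctrl.snapshot("scene"); b=ctrl.snapshot("top")
def cr(s,c,r,w=50): return cv2.resize(s["img"][r-w:r+w,c-w:c+w],(390,290) if 0 else (300,300),interpolation=cv2.INTER_CUBIC)
save("c.png",np.vstack([np.hstack([cr(a,181,245),cr(b,384,238)]),np.hstack([cr(a,295,180),cr(b,240,245)])]))
def near(s,n,px):
    L=ctrl.spot_point(s,n); L=[r for r in L if np.hypot(*(np.array(r["at"])-px))<25]
    return min(L,key=lambda r:np.hypot(*(np.array(r["at"])-px)))["at"] if L else None
# two views for points
def red(s,c,r,w=22):
    im=s["img"].astype(int); h=cv2.cvtColor(s["img"],cv2.COLOR_RGB2HSV)
    m=((h[...,0]<6)|(h[...,0]>175))&(h[...,1]>170)&(h[...,2]>90)
    ys,xs=np.nonzero(m[r-w:r+w,c-w:c+w]); return np.array([xs.mean()+c-w,ys.mean()+r-w]),len(xs),(xs.min()+c-w,xs.max()+c-w,ys.min()+r-w,ys.max()+r-w)
for n,pa,pb in [("pin_shoulder",(180,246.6),(382,236.7)),("pin",(183,262),(373.9,238)),("bore",(285,174),(247,249)),("sleeve_top",(315,146),(214.7,238)),("rack",(185,263),(375,237.5)),("collar",(314,177),(217,244)),("stand",(311,189),(223,244))]:
    A=near(a,n,pa);B=near(b,n,pb)
    if A is not None and B is not None: print(n,np.round(A,1),np.round(B,1),*tri(ray(a,A),ray(b,B)))
ra,na,xa=red(a,181,242);rb,nb,xb=red(b,384,237); print("redhead",ra,na,xa,rb,nb,xb,*tri(ray(a,ra),ray(b,rb)))
ra,na,xa=red(a,287,179,10);rb,nb,xb=red(b,249,250,12); print("ring",ra,na,xa,rb,nb,xb,*tri(ray(a,ra),ray(b,rb)),atz(a,ra,.072),atz(b,rb,.072))
E
```

```text
pin_shoulder [181.1 244.6] [381.5 235.9] [ 0.568  -0.2051  0.0764] [0.0022442369356212824, 0.0022442369356212746]
pin [184.3 263.1] [375.3 239.7] [ 0.5621 -0.205   0.0089] [0.0039811571120627305, 0.003981157112062683]
bore [286.4 174.6] [248.  248.4] [0.5378 0.1259 0.0882] [0.0023604558917094554, 0.0023604558917094823]
sleeve_top [313.3 146.1] [212.6 240.3] [0.5545 0.2021 0.1515] [0.0015722016406424164, 0.0015722016406424944]
rack [187.6 265.4] [375.6 238.4] [ 0.5674 -0.2039  0.0043] [0.0007206971784612932, 0.0007206971784611542]
collar [311.7 177.1] [219.8 241.2] [0.557  0.2009 0.0536] [0.003917469296657845, 0.0039174692966578726]
stand [309.8 186.7] [225.5 243.4] [0.5547 0.1937 0.0218] [0.001279026237041426, 0.0012790262370415138]
redhead [179.9375 241.6875] 128 (np.int64(175), np.int64(185), np.int64(234), np.int64(250)) [384.2154 236.5077] 65 (np.int64(380), np.int64(388), np.int64(233), np.int64(241)) [ 0.5666 -0.2076  0.0864] [0.000206597578376906, 0.00020659757837694726]
ring [286.8571 178.5714] 21 (np.int64(283), np.int64(291), np.int64(176), np.int64(181)) [249.1667 250.1   ] 30 (np.int64(245), np.int64(253), np.int64(246), np.int64(254)) [0.5354 0.1264 0.0731] [0.00018910231696644077, 0.0001891023169663127] [0.5343 0.1271 0.072 ] [0.5356 0.1266 0.072 ]
```

View pics/c.png

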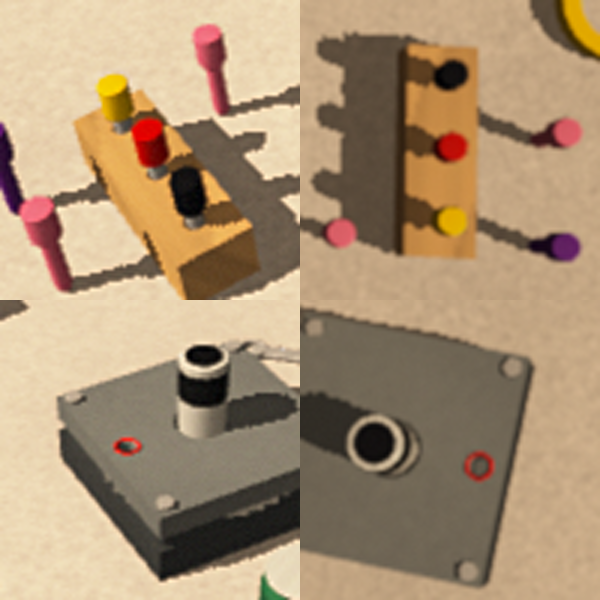

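The crop confirms the saturated red head in the rack's middle hole, at crop (149,145) and (452,147). The red ring triangulates to z = 73 mm, so the calibration holds up. Next I move above the pin.

Request:
{"method": "apply_moves", "body": {"commands": [[[35.7, -84.8, 0], 0.317, 0.2], [[35.7, -84.8, 0], 0.317, 0.2], [[35.7, -84.8, 0], 0.317, 0.2], [[35.7, -84.8, 0], 0.317, 0.2], [[35.7, -84.8, 0], 0.317, 0.2], [[35.7, -84.8, 0], 0.317, 0.2], [[35.7, -84.8, 0], 0.317, 0.2], [[35.7, -84.8, 0], 0.317, 0.2], [[35.7, -84.8, 0], 0.317, 0.2], [[35.7, -84.8, 0], 0.317, 0.2], [[35.7, -84.8, 0], 0.317, 0.2], [[35.7, -84.8, 0], 0.317, 0.2], [[35.7, -84.8, 0], 0.317, 0.2], [[35.7, -84.8, 0], 0.317, 0.2], [[35.7, -84.8, 0], 0.317, 0.2], [[35.7, -84.8, 0], 0.317, 0.2], [[35.7, -84.8, 0], 0.317, 0.2], [[35.7, -84.8, 0], 0.317, 0.2], [[35.7, -84.8, 0], 0.317, 0.2], [[35.7, -84.8, 0], 0.317, 0.2]]}}

```text
clock: 3.47
tool_pos: [0.5341, -0.1289, 0.2439]
orientation: [-180.0, -0.0, 0.0]
force: [0.1, 0.7, 0.1]
opening: 0.0701
gripper_force: 0.0
```

Request:
{"method": "apply_moves", "body": {"commands": [[[3.3, -7.8, -6], 0, 0.2], [[3.3, -7.8, -6], 0, 0.2], [[3.3, -7.8, -6], 0, 0.2], [[3.3, -7.8, -6], 0, 0.2], [[3.3, -7.8, -6], 0, 0.2]]}}

```text
clock: 3.88
tool_pos: [0.5661, -0.2057, 0.1822]
orientation: [-180.0, 0.2, -0.1]
force: [-0.4, 0.6, 0.6]
opening: 0.0703
gripper_force: 0.0
```

Request:
{"method": "apply_moves", "body": {"commands": [[[0.1, 0, -4], 0, 0.2], [[0.1, 0, -7], 0, 0.2], [[0.1, 0, -9.7], 0, 0.2], [[0.1, 0, -9.7], 0, 0.2], [[0.1, 0, -9.7], 0, 0.2], [[0.1, 0, -9.7], 0, 0.8], [[0.1, 0, -9.7], 0, 0.8], [[0.1, 0, -9.7], 0, 0.8], [[0.1, 0, -9.7], 0, 0.8], [[0.1, 0, -9.7], 0, 0.8], [[0.1, 0, -9.7], 0, 0.8], [[0.1, 0, -9.7], 0, 0.8]]}}

```text
clock: 4.88
tool_pos: [0.5677, -0.2047, 0.0868]
orientation: [180.0, -0.0, 0.0]
force: [-1.0, -0.6, 0.1]
opening: 0.0293
gripper_force: 0.0
```

Request:
{"method": "apply_moves", "body": {"commands": [[[0, 0, 0], 0, 0.8], [[0, 0, 0], 0, 0.8], [[0, 0, 0], 0, 0.8], [[0, 0, 0], 0, 0.8]]}}

```text
clock: 5.22
tool_pos: [0.5677, -0.2047, 0.0867]
orientation: [180.0, -0.0, 0.0]
force: [-1.0, -1.3, 1.7]
opening: 0.0234
gripper_force: 30.0
```

Request:
{"method": "apply_moves", "body": {"commands": [[[0, 0, 3.5], 0, 0.8], [[0, 0, 7], 0, 0.8], [[0, 0, 11], 0, 0.8], [[0, 0, 11], 0, 0.8], [[-0.5, 4, 11], -0.12, 0.8], [[-1, 8, 11], -0.24, 0.8], [[-1.5, 12, 11], -0.36, 0.8], [[-2, 15, 11], -0.48, 0.8], [[-2.5, 18, 11], -0.6, 0.8], [[-3, 21, 11], -0.72, 0.8], [[-3.3, 24, 11], -0.84, 0.8], [[-3.3, 27, 11], -0.96, 0.8], [[-3.3, 30, 11], -1.08, 0.8], [[-3.3, 33.1, 11], -1.2, 0.8], [[-3.3, 33.1, 11], -1.32, 0.8], [[-3.3, 33.1, 11], -1.44, 0.8], [[-3.3, 33.1, 11], -1.56, 0.8], [[-3.3, 33.1, 11], -1.68, 0.8], [[-3.3, 33.1, 11], -1.815, 0.8], [[-3.3, 33.1, 11], -1.815, 0.8]]}}

```text
clock: 6.88
tool_pos: [0.5343, 0.1264, 0.196]
orientation: [180.0, -0.0, -104.3]
force: [-0.1, -0.1, -1.6]
opening: 0.0234
gripper_force: 30.0
```

```bash
python3 - <<'E'
from h import *
np.set_printoptions(precision=4,suppress=True)
a=ctrl.snapshot("scene"); b=ctrl.snapshot("top")
o=ctrl.get_obs(); print(o["tool_pos"],o["orientation"],o["force"],o["opening"])
for s in (a,b):
    for n in ["pin","pin_shoulder","bore","sleeve_top"]:
        print(n,[(np.round(r["at"],1).tolist(),round(r["score"],2)) for r in ctrl.spot_point(s,n)][:4])
t=o["tool_pos"]
print("expected tip px",proj(a,t-[0,0,.0807]),proj(b,t-[0,0,.0807]))
c=a["img"][100:220,220:380]; save("d.png",cv2.resize(c,(800,600),interpolation=cv2.INTER_CUBIC))
E
```

```text
[0.5344 0.1263 0.1962] [ 179.9747   -0.0125 -103.7783] [ 0.2034  0.1659 -1.352 ] 0.023215215403566945
pin [([135.8, 262.8], 0.82), ([206.7, 231.9], 0.61), ([151.0, 292.7], 0.55), ([284.3, 161.7], 0.48)]
pin_shoulder [([143.7, 271.6], 0.78), ([285.7, 142.2], 0.69), ([201.6, 215.3], 0.68), ([131.1, 248.8], 0.59)]
bore [([286.3, 176.3], 0.88), ([288.8, 142.9], 0.6)]
sleeve_top [([315.9, 149.4], 0.83)]
pin [([411.8, 274.2], 0.67), ([410.9, 232.9], 0.57), ([340.1, 265.0], 0.54)]
pin_shoulder [([418.4, 266.4], 0.64), ([346.0, 264.2], 0.61), ([417.4, 232.0], 0.41), ([253.7, 247.9], 0.21)]
bore [([249.3, 251.2], 0.64)]
sleeve_top [([375.3, 212.9], 0.26)]
expected tip px [np.float64(286.47324414674586), np.float64(165.34211673528714)] [np.float64(247.38612741556662), np.float64(249.85379378590005)]
```

View pics/d.png

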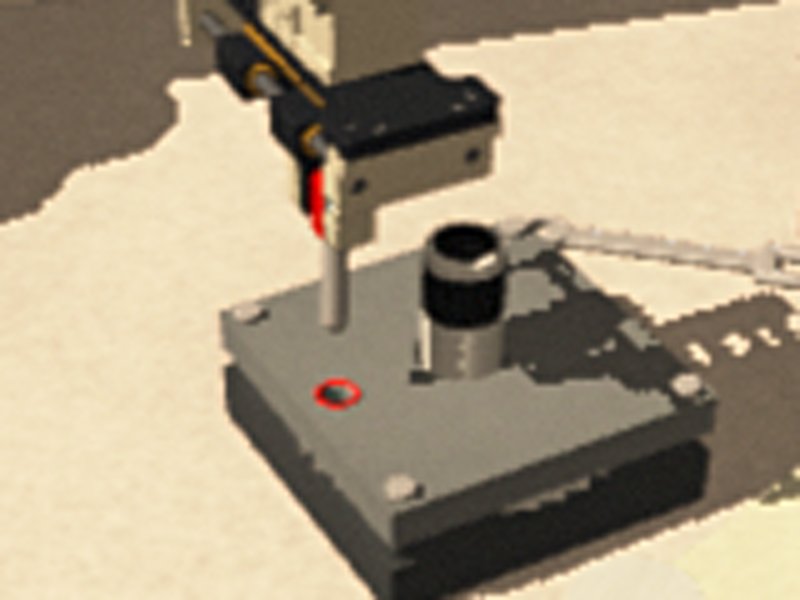

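The crop shows the red pin held upright, its tip at crop (333,325), i.e. scene (286.6,165), as kinematics predicts. It is over the red ring at crop (338,394), so I lower it with small steps.

Request:
{"method": "apply_moves", "body": {"commands": [[[0.06, 0.04, -2], 0, 0.8], [[0.06, 0.04, -3.4], 0, 0.8], [[0.06, 0.04, -3.9], 0, 0.8], [[0.06, 0.04, -4.2], 0, 0.8], [[0.06, 0.04, -4.4], 0, 0.8], [[0.06, 0.04, -4.6], 0, 0.8], [[0.06, 0.04, -4.7], 0, 0.8], [[0.06, 0.04, -4.7], 0, 0.8], [[0.06, 0.04, -4.7], 0, 0.8]]}}

```text
clock: 8.13
tool_pos: [0.5354, 0.1269, 0.15]
orientation: [-180.0, 0.0, -104.0]
force: [-0.4, 0.5, -1.3]
opening: 0.0234
gripper_force: 30.0
```

Request:
{"method": "apply_moves", "body": {"commands": [[[0, 0, -0.2], 0, 0.8], [[0, 0, -0.4], 0, 0.8], [[0, 0, -0.5], 0, 0.8], [[0, 0, -0.6], 0, 0.8], [[0, 0, -0.6], 0, 0.8]]}}

```text
clock: 8.55
tool_pos: [0.5351, 0.1267, 0.1433]
orientation: [180.0, -0.0, -104.0]
force: [-0.4, 0.2, -2.2]
opening: 0.0236
gripper_force: 30.0
```

Request:
{"method": "apply_moves", "body": {"commands": [[[0, 0, -0.3], 0, 0.8], [[0, 0, -0.6], 0, 0.8], [[0, 0, -0.9], 0, 0.8], [[0, 0, -1.1], 0, 0.8], [[0, 0, -1.3], 0, 0.8], [[0, 0, -1.3], 0, 0.8]]}}

```text
clock: 9.05
tool_pos: [0.535, 0.1266, 0.13]
orientation: [180.0, -0.0, -104.0]
force: [-0.5, 0.1, -1.4]
opening: 0.0231
gripper_force: 30.0
```

```bash
python3 - <<'E'
from h import *
np.set_printoptions(precision=4,suppress=True)
a=ctrl.snapshot("scene"); b=ctrl.snapshot("top")
A=cv2.cvtColor(cv2.imread("pics/a.png"),cv2.COLOR_BGR2RGB);B=cv2.cvtColor(cv2.imread("pics/b.png"),cv2.COLOR_BGR2RGB)
bo=np.array([.535,.1266,.072])
for im,s,c in ((B,b,(215.5,242.7)),(A,a,(312.5,149))):
    g=cv2.resize(cv2.cvtColor(im,cv2.COLOR_RGB2GRAY),None,fx=8,fy=8,interpolation=cv2.INTER_CUBIC)
    m=(g<60).astype(np.uint8); n,l,st,ce=cv2.connectedComponentsWithStats(m)
    k=l[int((c[1]+.5)*8),int((c[0]+.5)*8)]; p=ce[k]/8-.5+1/16
    w=atz(s,p,.142); d=(w-bo)[:2]; print(p,st[k]/8,w,np.hypot(*d),np.degrees(np.arctan2(d[1],d[0])))
for p in [(260.7,217.3),(246,285.7)]: print(atz(b,p,.077))
# bolts
gb=cv2.cvtColor(B,cv2.COLOR_RGB2GRAY)
cor=[]
for p in [(260.7,217.3),(246,285.7),(194.5,203.5),(179,271)]:
    x,y=int(p[0])-6,int(p[1])-6; q=gb[y:y+13,x:x+13].astype(float); w=np.clip(q-np.median(q)-15,0,None); yy,xx=np.mgrid[:13,:13]
    P=(x+(w*xx).sum()/w.sum(),y+(w*yy).sum()/w.sum()); cor.append(atz(b,P,.077)); print(P,cor[-1])
print("mean",np.mean(cor,0))
E
```

```text
[214.2754 242.1255] [ 208.25   236.125   13.125   13.    1060.125] [0.5517 0.2012 0.142 ] 0.07646911809473303 77.36692740229853
[312.5147 148.0122] [307.25  145.375  11.625   6.375 463.25 ] [0.5488 0.2029 0.142 ] 0.07749328893452928 79.76585279849597
[0.6175 0.0977 0.077 ]
[0.4483 0.1332 0.077 ]
(np.float64(261.36114285714285), np.float64(213.396)) [0.6274 0.0961 0.077 ]
(np.float64(245.26860254083485), np.float64(288.275257108288)) [0.4421 0.1349 0.077 ]
(np.float64(195.82365145228215), np.float64(200.0207468879668)) [0.6628 0.2633 0.077 ]
(np.float64(177.33645374449338), np.float64(274.420154185022)) [0.4762 0.3042 0.077 ]
mean [0.5521 0.1996 0.077 ]
```

Request:
{"method": "apply_moves", "body": {"commands": [[[0, 0, 0], 0, 0.65], [[0, 0, 0], 0, 0.65], [[0, 0, 0], 0, 0.65], [[0, 0, 0], 0, 0.65], [[0, 0, 1], 0, 0.65], [[0, 0, 3], 0, 0.6], [[0, 0, 6], 0, 0.4], [[0, 0, 6], 0, 0.3]]}}

```text
clock: 9.82
tool_pos: [0.5381, 0.1277, 0.1968]
orientation: [-179.6, 0.3, -103.9]
force: [1.7, 0.8, 1.2]
opening: 0.0432
gripper_force: 0.0
```

Request:
{"method": "apply_moves", "body": {"commands": [[[0.8, 3.7, 0], 0, 0], [[1.65, 7.43, 0], 0, 0], [[1.65, 7.43, 0], 0, 0], [[1.65, 7.43, 0], 0, 0], [[1.65, 7.43, 0], 0, 0], [[1.65, 7.43, 0], 0, 0], [[1.65, 7.43, 0], 0, 0]]}}

```text
clock: 10.4
tool_pos: [0.5516, 0.2003, 0.1909]
orientation: [-180.0, 0.0, -104.0]
force: [0.5, -0.1, -0.5]
opening: 0.086
gripper_force: 0.0
```

```bash
python3 - <<'E'
from h import *
a=ctrl.snapshot("scene"); b=ctrl.snapshot("top")
o=ctrl.get_obs(); print(o["tool_pos"],o["force"],o["moment"],o["opening"])
c=a["img"][100:220,220:380]; save("e.png",cv2.resize(c,(800,600),interpolation=cv2.INTER_CUBIC))
E
```

```text
[0.5517048  0.20035997 0.19086765] [ 0.38652219 -0.57164018  0.77440766] [ 0.13870428 -0.05599452 -0.02472038] 0.08688027932380268
```

View pics/e.png

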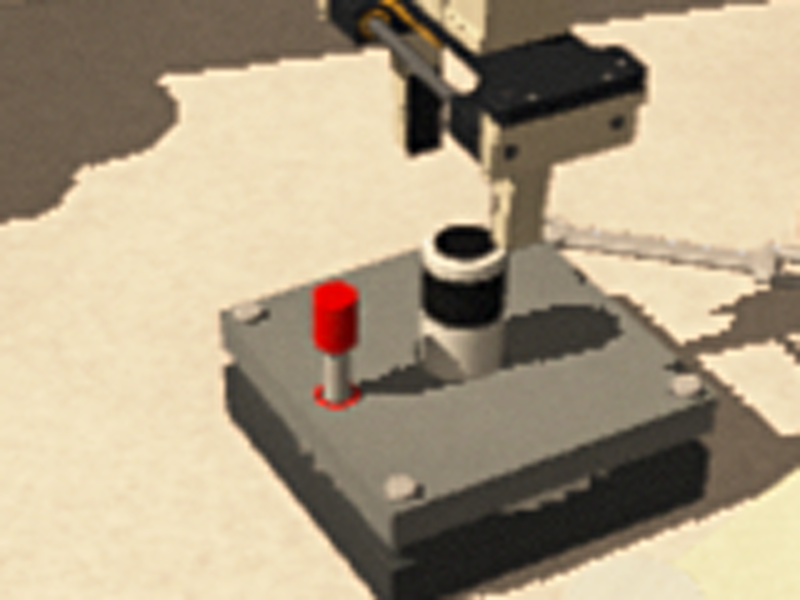

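The pin stands in the red-ringed bore, head at crop (335,315) and shaft entering the ring at (338,395), resting on the flange. The gripper is open above the sleeve at (465,275). I descend and grip the rubber band.

Request:
{"method": "apply_moves", "body": {"commands": [[[0, 0.03, -3], 0, 0], [[0, 0.03, -5.5], 0, 0], [[0, 0.03, -6.9], 0, 0], [[0, 0.03, -6.9], 0, 0], [[0, 0.03, -6.9], 0, 0.6], [[0, 0.03, -6.9], 0, 0.6], [[0, 0.03, -6.9], 0, 0.6], [[0, 0.03, -6.9], 0, 0.6], [[0, 0.03, -6.9], 0, 0.6], [[0, 0.03, -6.9], 0, 0.6], [[0, 0.03, -6.9], 0, 0.6], [[0, 0.03, -6.9], 0, 0.6], [[0, 0.03, -6.9], 0, 0.6], [[0, 0.03, -6.9], 0, 0.6]]}}

```text
clock: 11.67
tool_pos: [0.5501, 0.2018, 0.1219]
orientation: [179.9, -0.0, -104.0]
force: [-10.3, 3.8, 7.6]
opening: 0.0437
gripper_force: 30.0
```

Request:
{"method": "apply_moves", "body": {"commands": [[[-0.1, 0.05, 0], 0, 0.6], [[-0.18, 0.07, 0], 0, 0.6], [[-0.18, 0.07, 0], 0, 0.6], [[-0.18, 0.07, 0], 0, 0.6]]}}

```text
clock: 12.0
tool_pos: [0.55, 0.2019, 0.1218]
orientation: [-180.0, -0.0, -104.0]
force: [-1.1, -2.2, 5.4]
opening: 0.0435
gripper_force: 30.0
```

Request:
{"method": "apply_moves", "body": {"commands": [[[0, 0, 0], 0.05, 0.6], [[0, 0, 0], 0.1, 0.6], [[0, 0, 0], 0.15, 0.6], [[0, 0, 0], 0.2, 0.6], [[0, 0, 0], 0.25, 0.6], [[0, 0, 0], 0.3, 0.6], [[0, 0, 0], 0.35, 0.6], [[0, 0, 0], 0.4, 0.6], [[0, 0, 0], 0.45, 0.6], [[0, 0, 0], 0.5, 0.6], [[0, 0, 0], 0.55, 0.6], [[0, 0, 0], 0.6, 0.6], [[0, 0, 0], 0.65, 0.6], [[0, 0, 0], 0.7, 0.6]]}}

```text
clock: 13.17
tool_pos: [0.5505, 0.2019, 0.1218]
orientation: [-180.0, -0.0, -63.7]
force: [2.6, -1.8, 3.9]
opening: 0.0434
gripper_force: 30.0
```

```bash
cat > chk.py <<'E'
from h import *
np.set_printoptions(precision=3,suppress=True)
a=ctrl.snapshot("scene"); o=ctrl.get_obs()
print(o["clock"],o["tool_pos"],o["orientation"],o["force"],o["moment"])
h=cv2.cvtColor(a["img"],cv2.COLOR_RGB2HSV); m=((h[...,0]<6)|(h[...,0]>175))&(h[...,1]>170)&(h[...,2]>90)
ys,xs=np.nonzero(m[135:190,272:302]); print("red rows",ys.min()+135,ys.max()+135,np.bincount(ys,minlength=55)[:50])
print("expected head-top rows rest/drop/home",[round(proj(a,[.535,.1266,z])[1],1) for z in (.137,.123,.102)])
E
python3 chk.py
```

```text
13.2167 [0.551 0.202 0.122] [-179.966   -0.033  -63.524] [ 2.063 -2.414  4.289] [-0.786  0.041  0.118]
red rows 155 181 [0 0 0 0 0 0 0 0 0 0 0 0 0 0 0 0 0 0 0 0 4 7 9 8 8 8 8 8 8 8 9 9 7 6 0 0 0
 0 0 0 0 0 0 2 3 4 3 0 0 0]
expected head-top rows rest/drop/home [np.float64(158.5), np.float64(163.0), np.float64(169.6)]
```

Request:
{"method": "apply_moves", "body": {"commands": [[[0, 0, 0], 0.05, 0.6], [[0, 0, 0], 0.1, 0.6], [[0, 0, 0], 0.15, 0.6], [[0, 0, 0], 0.2, 0.6], [[0, 0, 0], 0.25, 0.6], [[0, 0, 0], 0.3, 0.6], [[0, 0, 0], 0.35, 0.6], [[0, 0, 0], 0.4, 0.6], [[0, 0, 0], 0.45, 0.6], [[0, 0, 0], 0.5, 0.6], [[0, 0, 0], 0.55, 0.6], [[0, 0, 0], 0.6, 0.6], [[0, 0, 0], 0.65, 0.6], [[0, 0, 0], 0.7, 0.6]]}}

```text
clock: 14.38
tool_pos: [0.5509, 0.2023, 0.1219]
orientation: [-180.0, -0.1, -23.7]
force: [2.5, -0.5, 1.4]
opening: 0.0434
gripper_force: 30.0
```

```bash
python3 chk.py
```

```text
14.4333 [0.551 0.202 0.122] [-179.955   -0.079  -23.465] [ 3.368 -0.215  2.179] [-0.854 -0.877  0.092]
red rows 155 181 [0 0 0 0 0 0 0 0 0 0 0 0 0 0 0 0 0 0 0 0 4 7 9 8 8 8 8 8 8 8 9 9 7 6 0 0 0
 0 0 0 0 0 1 2 3 4 3 0 0 0]
expected head-top rows rest/drop/home [np.float64(158.5), np.float64(163.0), np.float64(169.6)]
```

Request:
{"method": "apply_moves", "body": {"commands": [[[0, 0, 0], 0.05, 0.6], [[0, 0, 0], 0.1, 0.6], [[0, 0, 0], 0.15, 0.6], [[0, 0, 0], 0.2, 0.6], [[0, 0, 0], 0.25, 0.6], [[0, 0, 0], 0.3, 0.6], [[0, 0, 0], 0.35, 0.6], [[0, 0, 0], 0.4, 0.6], [[0, 0, 0], 0.45, 0.6], [[0, 0, 0], 0.5, 0.6], [[0, 0, 0], 0.55, 0.6], [[0, 0, 0], 0.6, 0.6], [[0, 0, 0], 0.65, 0.6], [[0, 0, 0], 0.7, 0.6]]}}

```text
clock: 15.6
tool_pos: [0.5506, 0.2027, 0.1218]
orientation: [-180.0, -0.1, 16.3]
force: [-0.9, -0.2, 2.8]
opening: 0.0437
gripper_force: 30.0
```

```bash
python3 chk.py
```

```text
15.65 [0.551 0.203 0.122] [-179.948   -0.085   16.496] [1.664 1.45  1.938] [ 0.251 -0.505 -0.58 ]
red rows 161 181 [0 0 0 0 0 0 0 0 0 0 0 0 0 0 0 0 0 0 0 0 0 0 0 0 0 0 6 8 9 9 9 9 8 8 8 8 8
 8 7 6 0 0 0 2 3 4 3 0 0 0]
expected head-top rows rest/drop/home [np.float64(158.5), np.float64(163.0), np.float64(169.6)]
```

The pin head dropped from rows 155–168 to 161–174, and the turning moment rose to 0.58 N m, so the collar is blocked. I ease the load, open only partly because of the pin's head, and lift off.

Request:
{"method": "apply_moves", "body": {"commands": [[[0, 0, 0], -0.03, 0.6], [[0, 0, 0], -0.05, 0.6], [[0, 0, 0], -0.05, 0.35], [[0, 0, 0], -0.05, 0.35], [[0, 0, 0], -0.05, 0.35], [[0, 0, 0], -0.05, 0.35], [[0, 0, 0], -0.05, 0.35], [[0, 0, 2], -0.05, 0.35], [[0, 0, 5], -0.05, 0.35], [[0, 0, 7.5], -0.05, 0.35], [[0, 0, 7.5], -0.05, 0.35]]}}

```text
clock: 16.57
tool_pos: [0.5524, 0.2032, 0.202]
orientation: [-179.9, -0.4, 13.5]
force: [0.9, 0.7, 1.0]
opening: 0.0566
gripper_force: 0.0
```

```bash
python3 chk.py; python3 - <<'E'
from h import *
a=ctrl.snapshot("scene")
c=a["img"][100:220,220:380]; save("f.png",cv2.resize(c,(800,600),interpolation=cv2.INTER_CUBIC))
E
```

```text
16.6167 [0.551 0.203 0.2  ] [-179.893   -0.297   13.489] [-0.667  0.011 -0.785] [-0.01   0.078  0.025]
red rows 161 181 [0 0 0 0 0 0 0 0 0 0 0 0 0 0 0 0 0 0 0 0 0 0 0 0 0 0 6 8 9 9 9 9 9 8 8 8 8
 8 7 5 0 0 0 2 3 5 3 0 0 0]
expected head-top rows rest/drop/home [np.float64(158.5), np.float64(163.0), np.float64(169.6)]
```

View pics/f.png

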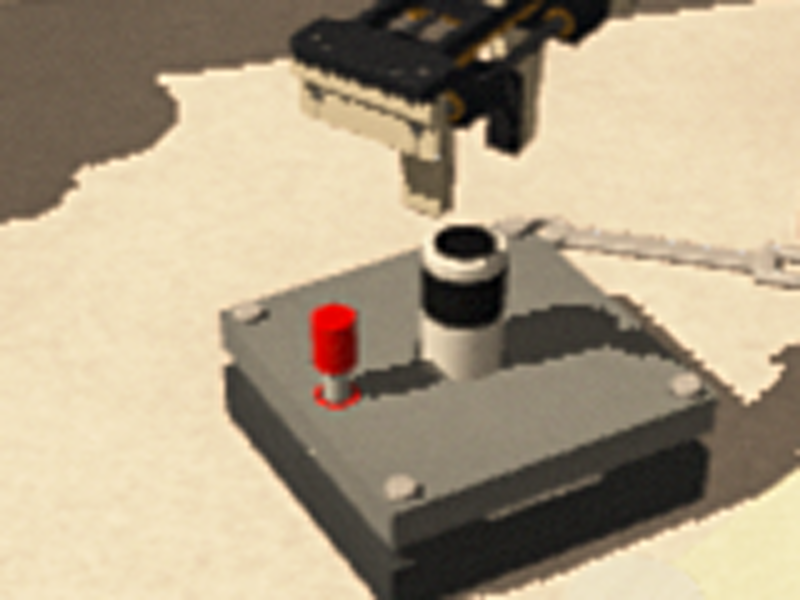

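The picture shows the head now at crop (335,340), lower by about 14 mm with only a short piece of shaft visible, so the pin is on the plug. Next I close the fingers and press on the head's top.

Request:
{"method": "apply_moves", "body": {"commands": [[[-0.8, -3.8, 0], 0, 1], [[-1.6, -7.6, 0], 0, 1], [[-1.6, -7.6, 0], 0, 1], [[-1.6, -7.6, 0], 0, 1], [[-1.6, -7.6, 0], 0, 1], [[-1.6, -7.6, 0], 0, 1], [[-1.6, -7.6, 0], 0, 1], [[-1.6, -7.6, -2], 0, 1], [[-1.6, -7.6, -3.5], 0, 1], [[-1.6, -7.6, -4.5], 0, 1], [[-1.6, -7.6, -4.8], 0, 1], [[-1.6, -7.6, -4.8], 0, 1], [[-1.6, -7.6, -4.8], 0, 1]]}}

```text
clock: 17.75
tool_pos: [0.5343, 0.1264, 0.1489]
orientation: [180.0, -0.0, 13.5]
force: [-0.1, 1.0, -0.5]
opening: 0.0004
gripper_force: 0.0
```

Request:
{"method": "apply_moves", "body": {"commands": [[[0.07, 0.03, -0.5], 0, 1], [[0.07, 0.03, -0.8], 0, 1], [[0.07, 0.03, -1.0], 0, 1], [[0.07, 0.03, -1.2], 0, 1], [[0.07, 0.03, -1.4], 0, 1], [[0.07, 0.03, -1.6], 0, 1], [[0.07, 0.03, -1.8], 0, 1], [[0.07, 0.03, -2.0], 0, 1], [[0.07, 0.03, -2.0], 0, 1]]}}

```text
clock: 18.5
tool_pos: [0.5352, 0.1265, 0.129]
orientation: [-180.0, -0.1, 13.5]
force: [0.9, 0.5, 3.9]
opening: 0.0005
gripper_force: 2.0
```

Request:
{"method": "apply_moves", "body": {"commands": [[[0, 0, -0.2], 0, 1], [[0, 0, -0.4], 0, 1], [[0, 0, -0.6], 0, 1], [[0, 0, -0.8], 0, 1], [[0, 0, -0.95], 0, 1], [[0, 0, -0.95], 0, 1], [[0, 0, -0.95], 0, 1]]}}

```text
clock: 19.08
tool_pos: [0.5355, 0.1266, 0.1197]
orientation: [-180.0, -0.1, 13.5]
force: [3.4, -0.8, 4.5]
opening: 0.0003
gripper_force: 2.1
```

Request:
{"method": "apply_moves", "body": {"commands": [[[0, 0, -0.1], 0, 1], [[0, 0, -0.2], 0, 1], [[0, 0, -0.2], 0, 1], [[0, 0, -0.2], 0, 1]]}}

```text
clock: 19.42
tool_pos: [0.5362, 0.1266, 0.1192]
orientation: [180.0, -0.2, 13.5]
force: [-0.1, -0.8, 15.4]
opening: 0.0006
gripper_force: 7.9
```

```bash
python3 chk.py
```

```text
19.4667 [0.536 0.127 0.119] [179.991  -0.22   13.534] [ 0.636 -1.931 14.85 ] [-0.693  0.014 -0.029]
red rows 172 181 [0 0 0 0 0 0 0 0 0 0 0 0 0 0 0 0 0 0 0 0 0 0 0 0 0 0 0 0 0 0 0 0 0 0 0 0 0
 3 8 8 8 8 8 8 8 7 3 0 0 0]
expected head-top rows rest/drop/home [np.float64(158.5), np.float64(163.0), np.float64(169.6)]
```

Request:
{"method": "apply_moves", "body": {"commands": [[[0, 0, -0.1], 0, 1], [[0, 0, -0.15], 0, 1], [[0, 0, -0.15], 0, 1], [[0, 0, -0.15], 0, 1], [[0, 0, 1], 0, 1], [[0, 0, 4], 0, 1], [[0, 0, 8], 0, 1], [[0, -4, 12], 0, 1], [[0, -8, 12], 0, 1], [[0, -12, 12], 0, 1], [[0, -12, 12], 0, 1], [[0, -12, 12], 0, 1]]}}

```text
clock: 20.47
tool_pos: [0.5336, 0.0039, 0.2368]
orientation: [-180.0, 0.1, 13.3]
force: [0.7, 0.3, -0.4]
opening: 0.0005
gripper_force: 0.0
```

```bash
python3 chk.py; python3 - <<'E'
from h import *
a=ctrl.snapshot("scene"); b=ctrl.snapshot("top")
def f(s,x,y): return cv2.resize(s["img"][y:y+120,x:x+80],(400,600),interpolation=cv2.INTER_CUBIC)
c=a["img"][120:220,250:350]; d=a["img"][200:300,120:220]
save("g.png",np.hstack([cv2.resize(i,(400,400),interpolation=cv2.INTER_CUBIC) for i in (c,d)]))
E
```

```text
20.5167 [0.534 0.005 0.237] [-179.973    0.068   13.315] [-0.277  0.522  0.589] [-0.023 -0.021  0.005]
red rows 167 181 [0 0 0 0 0 0 0 0 0 0 0 0 0 0 0 0 0 0 0 0 0 0 0 0 0 0 0 0 0 0 0 0 5 7 9 8 8
 8 8 8 8 8 8 8 8 7 3 0 0 0]
expected head-top rows rest/drop/home [np.float64(158.5), np.float64(163.0), np.float64(169.6)]
```

View pics/g.png

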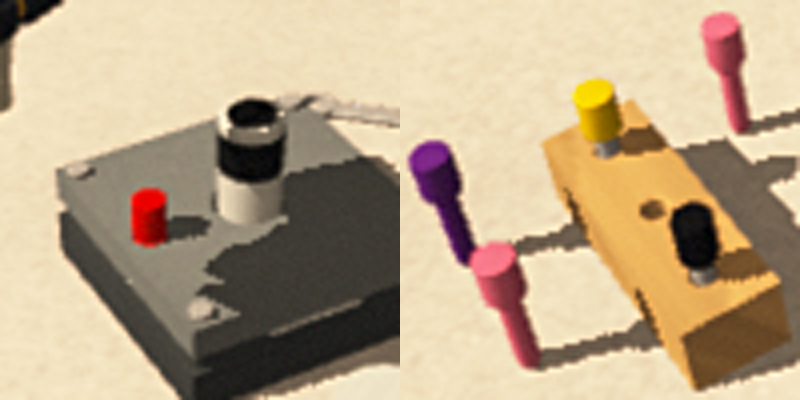

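The red head sits flush on the cap at crop (149,217) with no shaft showing. The rack's other pins are untouched and the robot is clear, so I hand in.

```bash
python3 -c "
from plant import ctrl
print(ctrl.close_job())"
```

```text
the job is handed in; nothing more can be done
None
```

The red-headed pin is fully home with its head flush on the cap and the collar blocked; the other pins were left alone, and the job was handed in at about 21 s (the hand-in gave no verdict).

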